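# Load the exposed film holder into the processing tank

### The job

Take the sheet-film holder with the orange tab out of the wooden stand and slide it upright, tab up, into the red-lipped slot of the black tank until it is fully home on the bottom. Keep hold of it until it is down, do not drop it in; then let go. Leave the white-tabbed holder in the stand and the film reel where they are.

Things in the scene. Friction and masses are not known exactly. Their poses are not given: they have to be found in the camera images.
- holder_orange_center (a point): Exposed sheet-film holder. Black upright slab 90 mm wide (x), 10 thick (y), 110 high, orange tab on its top's middle 36 wide, 10 thick, 30 high; 0.08-0.16 kg. Point: its centre, 70 mm above its lower edge, 55 below the tab's middle; z up. Stands, lower edge 8 mm above the table, in one of two parallel slots (13 mm wide, 30 deep, 100 apart) of a wooden stand 124 x 150 x 38 high. Fits the tank either way round.
- slot (a point): Centre of the slot's bottom in a fixed black tank (148 mm along x, 66 along y, 96 high). 6 mm above the table; x along the slot, y across, z up. Slot 96 x 14 mm up to 70 mm above the table; then red lips flare to 126 x 44 at the rim and guide a slab in. A holder fully home has its centre 70 mm above this point, its tab clear above the tank.
- holder_white_center (a point): Unexposed holder, to be left alone. Black upright slab 90 mm wide (x), 10 thick (y), 110 high, white tab on its top's middle 36 wide, 10 thick, 30 high; 0.08-0.16 kg. Point: its centre, 70 mm above its lower edge, 55 below the tab's middle; z up. Stands in the stand's other slot, 100 mm away; its top is 148 mm above the table, so lift over it.
- reel: Empty ivory film reel standing on the table beyond the work: two discs 84 mm across on a core, 45 mm high; origin at the centre of its underside. Not to be moved.

How it is judged:
By the outcome, as a careful person would: the job done as asked, in the order asked, and still so for the second after the job is handed in, with the robot touching nothing.
It also fails if it takes over 48 s, if anything falls off the work surface, if the arm or the gripper's body presses on something with over 40 N, if the wrist force passes 120 N, or if a joint passes its speed limit or range.

### The arm

A 7-joint arm with a two-finger parallel gripper is mounted at the origin on the work surface. World frame = base frame: x ahead of the robot, y to its left, z up, the work surface at z = 0. Lengths are in m, angles in rad, forces in N, time in s.
With the tool pointing down it reaches from about 0.425 to 0.825 m from the base axis. Payload 3.6 kg.
Tool frame: the origin (TCP) lies on the mounting face of the last link; the fingertips stand 173 mm ahead of it and the grasp point (between the pads) lies 155 mm ahead of it; z points along the fingers, y is the direction in which the jaws open and shut (so a half turn about z gives the same grasp; the last joint's range is limited). The gripper opens to 85 mm and grips with 20 to 120 N. Pads are 22 mm wide; open, the fingers measure 114 mm over their backs; the gripper's body (76 mm by 85 mm) begins 54 mm behind the grasp point. The pads swing forward as they close: fully open they stand 13 mm farther back than shut.
Start: joints at [1.196, 0.615, -0.013, 1.423, 0.008, 1.103, -0.04], TCP at [0.222, -0.611, 0.405] pointing down, gripper open.
Joint ranges: [-3.12, 3.12], [-0.3, 2.06], [-1.34, 1.32], [0.26, 2.42], [-1.36, 4.5], [0.01, 1.98], [-2.84, 2.84]. Speed limits (rad/s): [2.79, 2.79, 3.14, 3.14, 3.14, 3.14, 3.14].

### API

Orientations are given as a unit quaternion [w, x, y, z].
In Python, from cell import bot, fingers, kinematics, vision, job gives the robot as it stands. Calls block until the motion is done:
- bot.move_pose(position, orientation): joint-space move of the TCP to a pose.
- bot.move_linear(position, attitude=None, v=0.15, max_force=None): straight line of the TCP; attitude=None keeps the orientation; v is the mean speed in m/s. With max_force (N) it stops when the force on the tool has changed by that much, and returns True; else False.
- bot.goto_joints(angles): joint-space move.
- fingers.gripper_to(opening, squeeze=None): opening from 0.0 (shut) to 1.0 (fully open); squeeze is the grip in N (None keeps the last); returns when the fingers have stopped.
- bot.dwell(seconds).
- kinematics.solve_ik(position, orientation): joint angles nearest the present ones, or None.
- bot.get_state(): the state.
- vision.camera(name): name is "scene" or "top"; returns a dict with "color" (400x640x3 uint8, red, green, blue), "K" (3x3 intrinsics, pixels), "R" (3x3) and "t" (3): a world point X has camera coordinates R X + t. Camera axes: x right, y down, z forward; pixel columns grow to the right and rows downward; lengths in m; the calibration is good to about 2 mm. A picture is of the moment at which its call begins. There is no depth.
A pose or a line that the arm cannot do raises bot.MotionError and nothing moves.
- job.close_job(): hands the job in, once; it reports no verdict.
The state is a dict: "time": time; "joints": joint angles; "joint_velocities": joint speeds; "tau": joint torques, N m; "eef_pos": TCP position; "tcp_rot": TCP orientation; "wrist_force": force on the tool from outside, world axes, zero at the start; "torque": the same for the moment, N m; "finger_gap": opening from 0.0 (shut) to 1.0 (fully open).
Only numpy, scipy, OpenCV 4.12 (cv2) and the standard library are available. Lean on these libraries where they do the work, as an engineer would, in place of code of your own. Each camera call takes 0.05 s, during which the arm holds its last target. There are 200 camera calls.

## Working session

There is one attempt and no reset: what is moved stays moved. The work goes in short steps, each a Python script; the robot and the scene stay as the last script left them, time stands still between calls to the robot, and variables do not carry over. Pictures are saved under pics/ and viewed, about 8 in all and at most 12, crops included, and the job is handed in when it is done.

```bash
ls; mkdir -p pics
python3 - <<'E'
from cell import bot, fingers, kinematics, vision, job
import cv2
for n in ("scene","top"):
    c=vision.camera(n); cv2.imwrite(f"pics/{n}0.png",c["color"][:,:,::-1]); print(n,c["K"].tolist(),(-c["R"].T@c["t"]).round(3),c["R"].round(3).tolist())
s=bot.get_state(); print(s["eef_pos"],s["tcp_rot"],s["time"])
E
```

```text
pics
scene [[469.82598113518344, 0.0, 320.63978768817594], [0.0, 469.82598113518344, 203.88312555694307], [0.0, 0.0, 1.0]] [ 1.508 -0.049  0.701] [[0.06, 0.998, -0.016], [0.57, -0.048, -0.82], [-0.819, 0.041, -0.572]]
top [[431.8343878041218, 0.0, 322.3847783019708], [0.0, 431.8343878041218, 203.47375249204424], [0.0, 0.0, 1.0]] [ 0.601 -0.022  0.925] [[-0.023, -1.0, -0.017], [-0.999, 0.024, -0.044], [0.044, 0.016, -0.999]]
[ 0.22208153 -0.61057264  0.40365182] [-1.14142385e-03  9.84821063e-01  1.73568787e-01 -2.16431690e-04] 0.1
```

View pics/scene0.png

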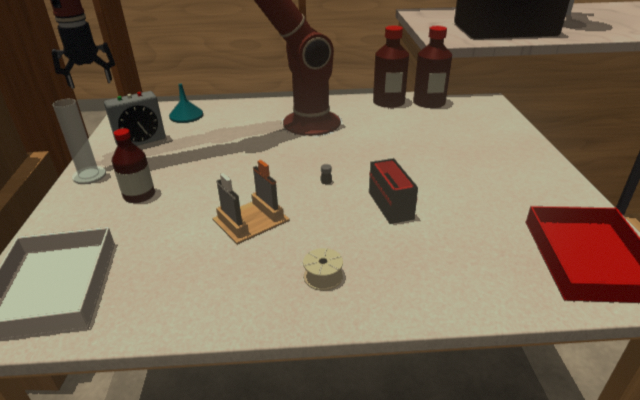

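View pics/top0.png

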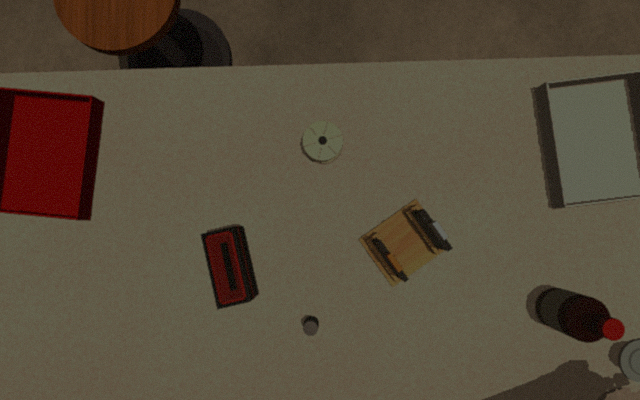

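The scene view shows the orange tab near (263,168), the white tab near (225,183) and the tank near (392,190). In the top view the tank is near (230,267) and the stand near (405,243). Next I'll crop and enlarge both.

Run:
```python
import cv2,numpy as np
t=cv2.imread("pics/top0.png"); s=cv2.imread("pics/scene0.png")
f=lambda im,y,x,h,w:cv2.resize(cv2.convertScaleAbs(im[y:y+h,x:x+w],alpha=1.6,beta=10),None,fx=4,fy=4,interpolation=cv2.INTER_CUBIC)
a=np.hstack([f(t,195,355,95,100),f(t,220,195,95,70)])
b=np.hstack([f(s,150,205,50,100),f(s,150,360,50,70)])
cv2.imwrite("pics/crop1.png",np.vstack([a,b]))
```

```text
(no output)
```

View pics/crop1.png

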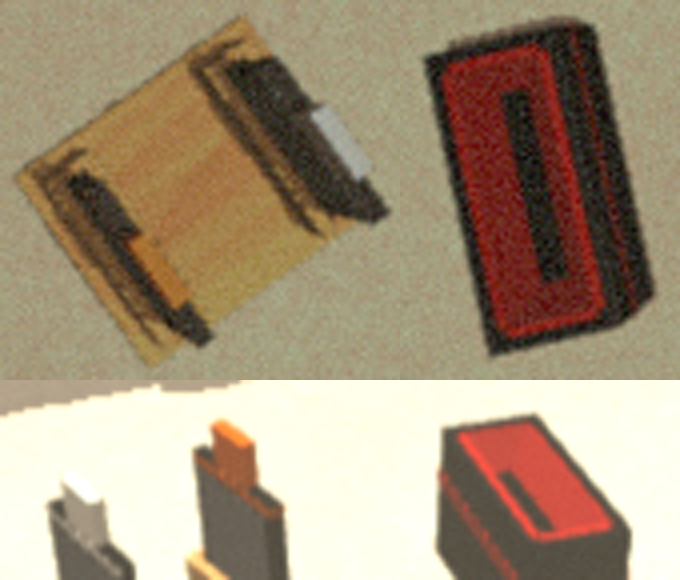

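```bash
cat > h.py <<'E'
import numpy as np, cv2
from scipy.optimize import least_squares
from scipy.spatial.transform import Rotation as Rot
from cell import bot, fingers, kinematics, vision, job
def proj(c,P):
    q=(np.asarray(P)@c["R"].T+c["t"])@c["K"].T; return q[:,:2]/q[:,2:]
def plane(c,uv,z):
    uv=np.asarray(uv,float).reshape(-1,2)
    d=np.c_[uv,np.ones(len(uv))]@np.linalg.inv(c["K"]).T@c["R"]; o=-c["R"].T@c["t"]
    return o+d*((z-o[2])/d[:,2])[:,None]
def biggest(m,roi):
    k=np.zeros_like(m); x0,y0,x1,y1=roi; k[y0:y1,x0:x1]=m[y0:y1,x0:x1]
    n,l,st,_=cv2.connectedComponentsWithStats(k); i=1+np.argmax(st[1:,4]); return (l==i).astype(np.uint8)
def mom(m):  # moments of a contour or a mask
    M=cv2.moments(m); a=M["m00"]
    return np.array([M["m10"]/a,M["m01"]/a,M["mu20"]/a,M["mu11"]/a,M["mu02"]/a])
W=np.array([1,1,.15,.15,.15])
def box(x,y,yaw,z0,z1,L=.036,T=.010):
    c,s=np.cos(yaw),np.sin(yaw)
    return np.array([[x+c*a-s*b,y+s*a+c*b,z] for a in(-L/2,L/2) for b in(-T/2,T/2) for z in(z0,z1)])
def fit_box(obs,p0,z0,z1):  # obs: list of (cam,mask)
    ms=[(c,mom(m)) for c,m in obs]
    f=lambda p:np.concatenate([W*(mom(cv2.convexHull(proj(c,box(*p,z0,z1)).astype(np.float32)))-m) for c,m in ms])
    r=least_squares(f,p0,diff_step=1e-3); return r.x,r.fun
E
cat > m.py <<'E'
from h import *
S,T=vision.camera("scene"),vision.camera("top")
hsv=lambda c:cv2.cvtColor(c["color"],cv2.COLOR_RGB2HSV).astype(int)
def red(c): h=hsv(c); return (((h[...,0]<6)|(h[...,0]>172))&(h[...,1]>140)&(h[...,2]>45)).astype(np.uint8)
def ora(c): h=hsv(c); return ((h[...,0]>=5)&(h[...,0]<15)&(h[...,1]>165)&(h[...,2]>70)).astype(np.uint8)
for n,c,r in(("S",S,(360,150,420,200)),("T",T,(200,220,262,312))):
    m=biggest(red(c),r); p=np.argwhere(m)[:,::-1]
    q=plane(c,p,.096)[:,:2]; rect=cv2.minAreaRect((q*1000).astype(np.float32)); print("tank",n,rect,len(p))
ms=biggest(ora(S),(250,155,275,175)); mt=biggest(ora(T),(380,245,410,275))
for n,m in(("S",ms),("T",mt)): print(n,mom(m).round(2),m.sum(),cv2.boundingRect(m))
g=plane(T,mom(mt)[:2],.165)[0]
for o in ([(S,ms),(T,mt)],[(T,mt)],[(S,ms)]):
    for y0 in (-2.2,-.9,.6,2.2)[1:3]:
        x,r=fit_box(o,[g[0],g[1],y0],.148,.178); print(x.round(4),r.round(2),(r**2).sum().round(2))
h=hsv(S); mw=((h[...,1]<40)&(h[...,2]>170)).astype(np.uint8)
E
python3 m.py
```

```text
tank S ((528.2352294921875, 179.1717987060547), (134.490478515625, 53.93867492675781), 11.621843338012695) 559
tank T ((519.2810668945312, 180.19998168945312), (135.10569763183594, 53.594478607177734), 11.948019981384277) 1353
S [262.62 164.81   5.04   1.97   5.73] 47 (259, 161, 9, 10)
T [ 3.8875e+02  2.5525e+02  1.9000e-01 -1.9000e-01  6.9000e-01] 4 (388, 254, 2, 3)
[ 0.5441 -0.1277 -0.6025] [ 2.7  -5.68  1.11 -1.08  2.11  2.13 -2.19  2.21 -2.05  3.96] 80.53
[ 0.5446 -0.1278  0.5852] [ 2.81 -5.59  0.87  0.72  2.1   2.2  -2.28  2.59  2.81  4.32] 88.21
[ 0.5403 -0.1238 -0.6871] [-0.05  0.03  2.58 -2.18  3.59] 24.28
[ 0.5409 -0.1237  0.6095] [-0.05 -0.1   2.71  2.89  4.22] 33.56
[ 0.5696 -0.133  -0.5239] [-0.   -0.08  0.94 -1.09  2.35] 7.62
[ 0.5697 -0.1333  0.649 ] [-0.   -0.07  1.13  0.78  2.12] 6.38
```

Run:
```python
import cv2,numpy as np
t=cv2.imread("pics/top0.png"); s=cv2.imread("pics/scene0.png")
f=lambda im,y,x,a:cv2.resize(cv2.convertScaleAbs(im[y:y+50,x:x+66],alpha=a,beta=5),None,fx=6,fy=6,interpolation=cv2.INTER_NEAREST)
a=np.hstack([f(t,235,365,2.2),f(s,150,235,1.0)])
b=np.hstack([f(s,155,360,1.1),f(s,165,200,1.0)])
cv2.imwrite("pics/crop2.png",np.vstack([a,b]))
```

```text
(no output)
```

View pics/crop2.png

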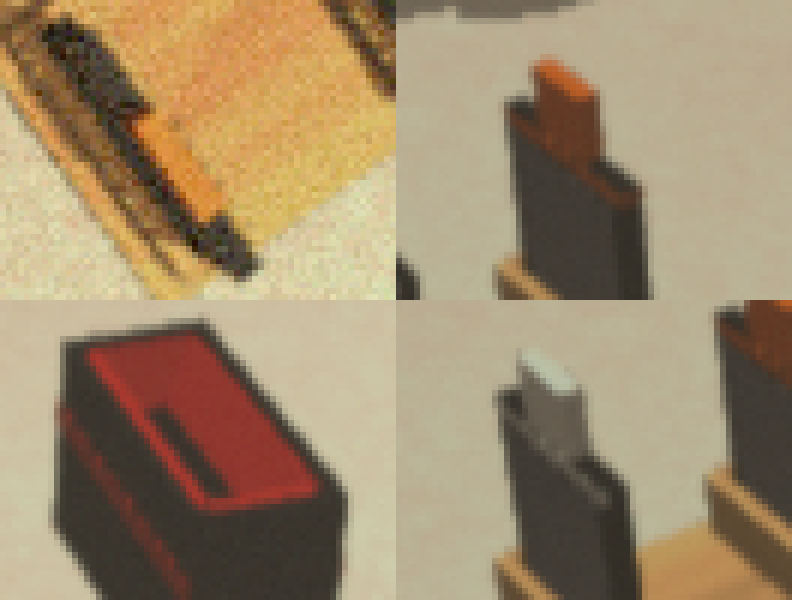

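The enlargement shows the tab's top face centred near (394,262) in the top view and (262.7,163) in the scene view. The slot is near (228,266) in the top view.

```bash
cat > m2.py <<'E'
from h import *
S,T=vision.camera("scene"),vision.camera("top")
def tri(u,v):
    A=[];b=[]
    for c,p in((S,u),(T,v)):
        d=c["R"].T@np.linalg.solve(c["K"],[*p,1]);d/=np.linalg.norm(d);o=-c["R"].T@c["t"];P=np.eye(3)-np.outer(d,d);A.append(P);b.append(P@o)
    return np.linalg.lstsq(np.vstack(A),np.hstack(b),rcond=None)[0].round(4)
ct=lambda pts,x0,y0,k:np.array(pts)/k+[x0-.5+.5/k,y0-.5+.5/k]
print("tabS",plane(S,ct([(134,72),(152,58),(204,90),(187,104),(169,81)],235,150,6),.178).round(4)[:,:2])
print("tabT",plane(T,ct([(135,125),(215,222),(152,108),(225,200),(178,167)],365,235,6),.178).round(4)[:,:2])
print("tri",tri((262.7,163.1),(394.2,262.4)))
q=plane(S,ct([(85,48),(210,35),(322,190),(210,212)],360,155,6),.096)[:,:2];print("rimS",q.round(4),q.mean(0))
q=plane(T,ct([(43,60),(145,45),(205,310),(105,335)],195,220,4),.096)[:,:2];print("rimT",q.round(4),q.mean(0))
q=plane(T,ct([(105,95),(130,90),(165,275),(140,282)],195,220,4),.07)[:,:2];print("slotT",q.round(4),q.mean(0))
print("slab ends T", plane(T,ct([(60,30),(245,262)],365,235,6),.148).round(4)[:,:2])
print("tri rim",tri(ct([(85,48),(210,35),(322,190),(210,212)],360,155,6).mean(0),ct([(43,60),(145,45),(205,310),(105,335)],195,220,4).mean(0)))
E
python3 m2.py
```

```text
tabS [[ 0.5805 -0.1442]
 [ 0.5704 -0.1379]
 [ 0.5963 -0.1176]
 [ 0.606  -0.1235]
 [ 0.5885 -0.1308]]
tabT [[ 0.5414 -0.1193]
 [ 0.5133 -0.1412]
 [ 0.5461 -0.1243]
 [ 0.5195 -0.1443]
 [ 0.5291 -0.1312]]
tri [ 0.5258 -0.1364  0.1422]
rimS [[0.467  0.1415]
 [0.4607 0.1966]
 [0.5862 0.2172]
 [0.5981 0.1704]] [0.52798107 0.18141866]
rimT [[0.5825 0.2177]
 [0.5885 0.1683]
 [0.4616 0.1414]
 [0.4507 0.1895]] [0.52082326 0.17921338]
slotT [[0.5639 0.1945]
 [0.5661 0.1821]
 [0.4747 0.166 ]
 [0.4716 0.1784]] [0.51906289 0.18026218]
slab ends T [[ 0.5677 -0.1017]
 [ 0.4978 -0.1545]]
tri rim [0.52   0.1827 0.089 ]
```

Run:
```python
from h import *
S,T=vision.camera("scene"),vision.camera("top")
print("standT",plane(T,[(358.3,238.3),(392,286),(415.8,198)],.008)[:,:2].round(3).tolist())
print("standS",plane(S,[(240,240),(214,220),(288,217)],.0)[:,:2].round(3).tolist())
print("reelT",plane(T,[(322,142)],.045).round(3),"reelS",plane(S,[(323,262)],.045).round(3))
print("base px",proj(S,[[0,0,0]]),S["t"],np.linalg.det(S["R"]),np.linalg.det(T["R"]))
print("tip", proj(S,[[.222,-.611,.405],[.222,-.611,.25]]))
print("tab T->S",proj(S,[[.529,-.131,.178],[.529,-.131,.148],[.568,-.102,.148],[.498,-.1545,.148]]))
print("tab S->T",proj(T,[[.5885,-.131,.178]]))
```

```text
standT [[0.565, -0.082], [0.464, -0.15], [0.648, -0.206]]
standS [[0.636, -0.198], [0.551, -0.269], [0.554, -0.084]]
reelT [[ 0.766 -0.01   0.045]] reelS [[ 0.778 -0.01   0.045]]
base px [[311.60641642 121.60886489]] [-0.03150131 -0.28690803  1.6383842 ] 0.9999999999999996 0.9999999999999999
tip [[72.30975811 22.47407058]
 [90.29101599 81.29576583]]
tab T->S [[263.68754164 150.38870636]
 [264.76480986 161.57871485]
 [276.74235617 169.41614307]
 [255.52003157 155.65899698]]
tab S->T [[393.08850091 227.79898799]]
```

The disagreement was my misreading of the sizes: the slab top is at 0.118 and the tab top at 0.148. The triangulated 0.142 supports this. I'll recompute at those heights.

```bash
sed -i 's/,\.178)/,.148)/; s/365,235,6),\.148).round(4)\[:,:2\])$/&/' m2.py; sed -i '/slab ends/s/\.148/.118/' m2.py; python3 m2.py | sed -n '1,13p;/slab/,$p'
python3 - <<'E'
from h import *
for z in(.33,.30):
  for p,y in(((.541,-.128),37.3),((.52,.1805),11.8)):
    for k in (-90,90):
      q=(Rot.from_euler('z',y+k*0+(0 if k<0 else 180),degrees=True)*Rot.from_quat([1,0,0,0])).as_quat()
      j=kinematics.solve_ik([*p,z],[q[3],*q[:3]]); print(z,p,k,None if j is None else np.round(j,2))
E
```

```text
tabS [[ 0.5274 -0.1496]
 [ 0.5167 -0.143 ]
 [ 0.5441 -0.1215]
 [ 0.5543 -0.1278]
 [ 0.5358 -0.1355]]
tabT [[ 0.539  -0.1232]
 [ 0.5098 -0.146 ]
 [ 0.5439 -0.1284]
 [ 0.5162 -0.1492]
 [ 0.5263 -0.1356]]
tri [ 0.5258 -0.1364  0.1422]
rimS [[0.467  0.1415]
 [0.4607 0.1966]
slab ends T [[ 0.5665 -0.1048]
 [ 0.4938 -0.1597]]
tri rim [0.52   0.1827 0.089 ]
0.33 (0.541, -0.128) -90 [ 0.31  0.56 -0.17  1.79  0.13  0.8  -0.85]
0.33 (0.541, -0.128) 90 [ 0.84  0.83 -1.15  1.77  0.84  1.13  1.63]
0.33 (0.52, 0.1805) -90 [-0.22  0.56 -0.24  1.8   0.18  0.8  -1.91]
0.33 (0.52, 0.1805) 90 [ 0.15  0.69 -0.86  1.79  0.63  0.96  0.8 ]
0.3 (0.541, -0.128) -90 [ 0.29  0.6  -0.16  1.82  0.13  0.73 -0.85]
0.3 (0.541, -0.128) 90 [ 0.83  0.88 -1.15  1.8   0.91  1.1   1.57]
0.3 (0.52, 0.1805) -90 [-0.26  0.59 -0.18  1.83  0.15  0.73 -1.89]
0.3 (0.52, 0.1805) 90 [ 0.08  0.69 -0.73  1.82  0.59  0.86  0.84]
```

```bash
cat >> h.py <<'E'
def att(deg):
    q=(Rot.from_euler('z',deg,degrees=True)*Rot.from_quat([1,0,0,0])).as_quat(); return [q[3],*q[:3]]
def st(tag=""):
    s=bot.get_state(); print(tag,round(s["time"],2),np.round(s["eef_pos"],4),"F",np.round(s["wrist_force"],1),"M",np.round(s["torque"],2),"gap",round(s["finger_gap"],3)); return s
E
python3 - <<'E'
from h import *
p=[.529,-.1345]
for z in (.28,.44): print([None if kinematics.solve_ik([*a,z],att(y)) is None else 1 for a,y in((p,37),([.52,.1805],11.8))])
bot.move_pose([*p,.36],att(37)); st()
fingers.gripper_to(.5,20)
print(bot.move_linear([*p,.283],v=.1,max_force=8)); st()
S=vision.camera("scene");T=vision.camera("top")
f=lambda im,y,x:cv2.resize(cv2.convertScaleAbs(im[y:y+90,x:x+66,::-1],alpha=1.3,beta=5),None,fx=6,fy=6,interpolation=cv2.INTER_CUBIC)
cv2.imwrite("pics/g1.png",np.hstack([f(S["color"],110,230),f(T["color"],215,360)]))
E
```

```text
[1, 1]
[1, 1]
 2.54 [ 0.5288 -0.1361  0.36  ] F [-0.3  0.5 -0.4] M [-0.01  0.    0.03] gap 1.0
False
 3.95 [ 0.5293 -0.1345  0.2835] F [-0.3  0.3  0.3] M [-0.03 -0.   -0.01] gap 0.501
```

View pics/g1.png

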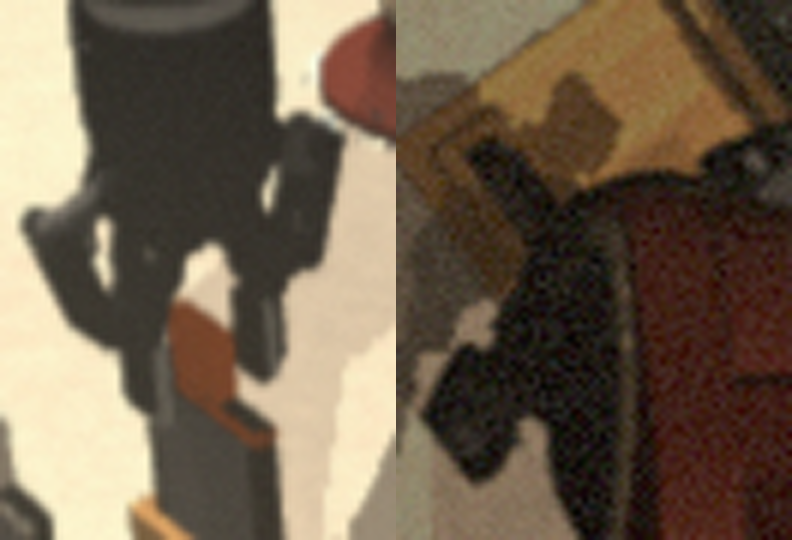

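The tab stands between the two fingers, at crop (170–235, 300–420). I'll close softly in steps and watch for side force.

Run:
```python
from h import *
n=np.array([-np.sin(np.radians(37)),np.cos(np.radians(37)),0]); t=np.array([n[1],-n[0],0])
for g in (.3,.24,.2,.17,.14,.11):
    fingers.gripper_to(g,20); s=st(g); f=np.array(s["wrist_force"]); print("  across",(f@n).round(1),"along",(f@t).round(1))
    if abs(f@n)>4 or s["finger_gap"]>g+.015: break
```

```text
0.3 4.36 [ 0.529  -0.1345  0.2832] F [-0.2 -0.9  0. ] M [0.01 0.03 0.01] gap 0.299
  across -0.6 along -0.7
0.24 4.58 [ 0.529  -0.1345  0.283 ] F [ 0.3 -0.6  0.7] M [ 0.02  0.05 -0.02] gap 0.244
  across -0.7 along -0.1
0.2 4.8 [ 0.529  -0.1345  0.283 ] F [1.1 1.  0.6] M [ 0.07 -0.   -0.  ] gap 0.198
  across 0.1 along 1.5
0.17 5.02 [ 0.529  -0.1345  0.283 ] F [ 0.5 -0.6  0.3] M [0.05 0.01 0.  ] gap 0.172
  across -0.8 along 0.1
0.14 5.23 [ 0.529  -0.1345  0.283 ] F [ 0.7  0.2 -0.2] M [ 0.02 -0.1  -0.01] gap 0.14
  across -0.3 along 0.7
0.11 5.45 [ 0.5291 -0.1346  0.283 ] F [-0.7 -0.3 -0.4] M [-0.05 -0.1  -0.26] gap 0.115
  across 0.1 along -0.7
```

Run:
```python
from h import *
fingers.gripper_to(0.0,60); st("grip")
p=bot.get_state()["eef_pos"]
print(bot.move_linear([p[0],p[1],.305],v=.05,max_force=15)); st("up")
print(bot.move_linear([p[0],p[1],.44],v=.12,max_force=15)); st("top")
bot.move_pose([.52,.1805,.44],att(11.8)); bot.dwell(.2); st("over tank")
S=vision.camera("scene");T=vision.camera("top")
f=lambda im,y,x:cv2.resize(cv2.convertScaleAbs(im[y:y+140,x:x+90,::-1],alpha=1.3,beta=5),None,fx=4,fy=4,interpolation=cv2.INTER_CUBIC)
cv2.imwrite("pics/g2.png",np.hstack([f(S["color"],80,345),f(T["color"],190,180)]))
```

```text
grip 5.67 [ 0.5291 -0.1347  0.2831] F [0.9 0.1 0.4] M [ 0.01 -0.05 -0.55] gap 0.107
False
up 6.26 [ 0.5288 -0.1348  0.3059] F [-1.1 -0.7  2.6] M [-0.31  0.57 -0.51] gap 0.109
False
top 7.53 [ 0.5289 -0.1346  0.4392] F [-0.6 -0.4 -1.8] M [-0.01  0.03  0.01] gap 0.112
over tank 8.93 [0.5205 0.1789 0.4399] F [ 0.1  0.4 -0.9] M [-0.   -0.02 -0.02] gap 0.115
```

View pics/g2.png

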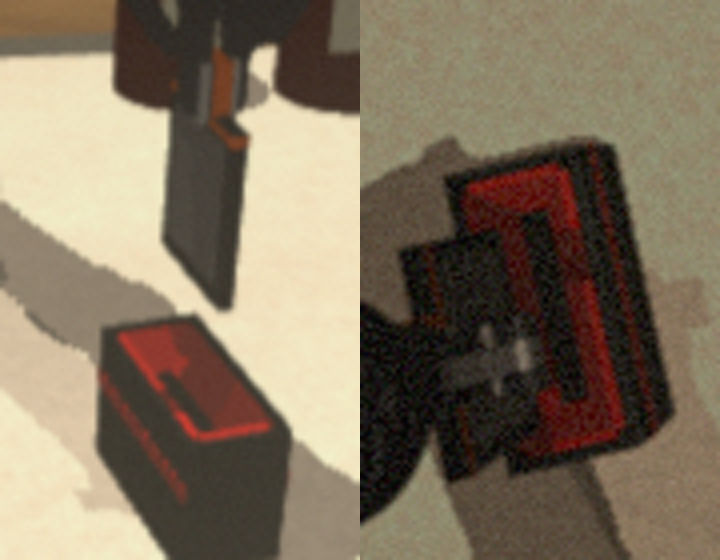

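The holder hangs upright in the grip, and its lower edge in the scene crop runs from (163,240) to (228,308). I'll compare that position with the tank using the scene camera alone, so the calibration bias cancels.

Run:
```python
from h import *
S=vision.camera("scene");T=vision.camera("top")
ct=lambda pts,x0,y0,k:np.array(pts)/k+[x0-.5+.5/k,y0-.5+.5/k]
q=plane(S,ct([(163,240),(219,308),(232,308)],345,80,4),.1645)[:,:2]; print(q.round(4), (q[0]+q[2])/2)
d=q[1]-q[0];print(np.hypot(*d),np.degrees(np.arctan2(d[1],d[0])))
print("expected corners px", ((proj(S,box(.5205,.1789,np.radians(11.8),.1645,.2745,.09,.01))-[344.5,79.5])*4).round(0).tolist())
print("rim red S", plane(S,ct([(118,333),(192,320),(272,428),(195,440)],345,80,4),.096)[:,:2].mean(0))
```

```text
[[0.4749 0.1658]
 [0.5626 0.1832]
 [0.5633 0.1907]] [0.51908655 0.178275  ]
0.08945625468005942 11.231939735504511
expected corners px [[163.0, 242.0], [174.0, 73.0], [178.0, 240.0], [190.0, 71.0], [220.0, 311.0], [237.0, 134.0], [236.0, 309.0], [254.0, 132.0]]
rim red S [0.52724488 0.17943673]
```

The held slab agrees with the kinematics to about 1.5 mm, and the top view gives the tank at (0.520, 0.180). I'll go down with a force guard.

Run:
```python
from h import *
p=[.5208,.1803]
bot.move_linear([*p,.385],att(11.8),v=.12); bot.dwell(.2); st("rim")
print(bot.move_linear([*p,.335],v=.05,max_force=8)); st("lip")
if bot.get_state()["eef_pos"][2]<.337:
    print(bot.move_linear([*p,.283],v=.04,max_force=8)); st("in")
```

```text
rim 9.94 [0.521  0.1804 0.386 ] F [-0.6  0.3 -1.4] M [ 0.02 -0.   -0.01] gap 0.107
False
lip 11.09 [0.521  0.1804 0.3354] F [-0.1  0.5  0.1] M [0.03 0.02 0.04] gap 0.102
False
in 12.54 [0.5209 0.1803 0.2833] F [ 0.1  0.5 -0.6] M [-0.03  0.01  0.03] gap 0.109
```

Straight in with no contact. Next I'll feel for the bottom gently, then look before releasing.

Run:
```python
from h import *
print(bot.move_linear([.5209,.1803,.270],v=.02,max_force=6)); st("bottom"); bot.dwell(.2); st()
S=vision.camera("scene")
cv2.imwrite("pics/g3.png",cv2.resize(cv2.convertScaleAbs(S["color"][90:230,335:435,::-1],alpha=1.2,beta=5),None,fx=4,fy=4,interpolation=cv2.INTER_CUBIC))
```

```text
True
bottom 12.85 [0.5211 0.1804 0.2811] F [-0.5 -0.1  3.8] M [0.02 0.08 0.01] gap 0.107
 13.05 [0.5211 0.1804 0.2811] F [-0.  -0.8  5.5] M [-0.08  0.11 -0.02] gap 0.104
```

View pics/g3.png

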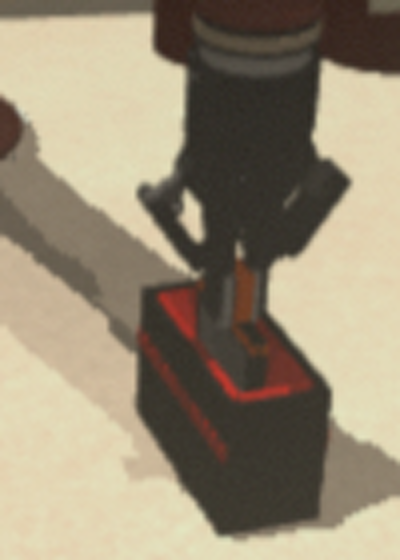

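Contact came at TCP 0.2811, and full depth was predicted at 0.281. The slab is deep in the slot with only the tab and slab top showing, at crop (245,330). Release and retreat.

Run:
```python
from h import *
fingers.gripper_to(.5); st("open"); 
bot.move_linear([.5211,.1804,.36],v=.1); bot.move_linear([.5211,.1804,.44],v=.15)
bot.move_pose([.45,-.35,.42],att(11.8)); bot.dwell(.3); st("away")
S=vision.camera("scene");T=vision.camera("top")
a=cv2.convertScaleAbs(S["color"][130:300,190:440,::-1],alpha=1.1); b=cv2.convertScaleAbs(T["color"][130:300,195:460,::-1],alpha=1.6)
cv2.imwrite("pics/g4.png",np.vstack([cv2.resize(x,(620,int(620*x.shape[0]/x.shape[1])))[:299] if 0 else cv2.resize(x,(440,298),interpolation=cv2.INTER_CUBIC) for x in(a,b)]))
print("tab px expected home", ((proj(S,[[.5199,.1798,.146],[.5199,.1798,.116]])-[190,130])*[440/250,298/170]).round(0))
```

```text
open 13.52 [0.5204 0.1801 0.2798] F [-0.4 -0.5  0.1] M [ 0.09 -0.01 -0.07] gap 0.503
away 17.38 [ 0.4503 -0.3495  0.42  ] F [-0.6 -0.   0.5] M [0.05 0.   0.04] gap 0.497
tab px expected home [[359.  43.]
 [357.  62.]]
```

View pics/g4.png

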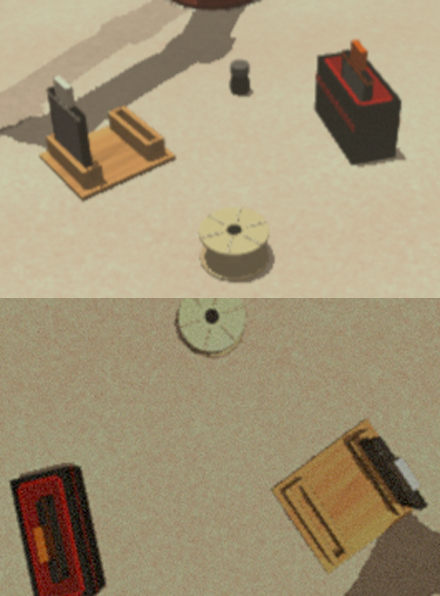

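The holder stands home in the tank, with the orange tab at crop (358,45) where (359,43) was expected. The white holder and the reel have not moved, and the arm is clear.

```bash
python3 -c "
from cell import job; job.close_job()"
```

```text
the job is handed in; nothing more can be done
```

The orange-tabbed holder is fully home in the red-lipped slot of the tank, tab up, and the job is handed in after about 17 s of the 48 s allowed.

**What I did:** I gripped the tab, lifted the holder clear of the stand and carried it over to the tank. I lowered it under a force guard and kept hold of it until it touched bottom, then opened the gripper and moved the arm clear.

**Last checks:**
- **Depth:** it touched bottom at TCP z = 0.2811 m with about 5 N; full depth was predicted at 0.281 m. There was no contact on the way down.
- **Final pictures:** the orange tab is within about 2 px of where a fully home holder should show. The white holder is still in the stand, and the reel looks unmoved.

**Disagreements:** I first misread the tab height as 178 mm instead of 148 mm, and corrected it before moving the arm. The scene camera also read x about 8 mm farther than the top camera for the tank and the tab. I relied on the top camera, and the soft grip and clean insertion bore that out.

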